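# Set and lock the length stop

## Robot

A 6-joint arm with a two-finger parallel gripper is mounted at the origin on a cart in front of the work surface, level with it; the furniture and walls round the work are solid. World frame = base frame: x ahead of the robot, y to its left, z up, the work surface at z = 0. Lengths are in m, angles in rad, forces in N, time in s.
With the tool pointing down it reaches from about 0.325 to 0.85 m from the base axis. Payload 4.4 kg.
Tool frame: the origin (TCP) lies at the very end of the fingers, on their centre line; the grasp point (between the pads) lies 19 mm behind it; z points along the fingers, y is the direction in which the jaws open and shut (so a half turn about z gives the same grasp; the last joint's range is limited). The gripper opens to 94 mm and grips with 3 to 60 N. Pads are 16 mm wide; open, the fingers measure 119 mm over their backs; the gripper's body (75 mm by 177 mm) begins 78 mm behind the grasp point.
Start: joints at [-1.462, 0.207, 1.542, -0, 1.393, -0.15], TCP at [0.147, -0.556, 0.205] pointing down, gripper open.
Joint ranges: [-2.73, 2.73], [-0.86, 2.22], [0.23, 2.46], [-1.11, 4.25], [0.08, 2.63], [-2.82, 2.82]. Speed limits (rad/s): [2.79, 2.79, 3.14, 3.14, 3.14, 3.14].

## Interface

Orientations are given as a unit quaternion [w, x, y, z].
In Python, from plant import manip gives the robot as it stands.
- The arm moves only by the tool apply_moves, never from a script. Its arguments are lists of equal length, an entry for each row: "delta_rot": the turn, a rotation vector about the tool's x, y, z in degrees, a list of three; "travel": the shift along the tool's x, y, z in m, a list of three; "grip": the gripper's target within -1 to 1 (shut at 1, half-way at 0, fully open at -1). A call has 1 to 12 rows; each row shifts and turns the commanded pose from where the row before left it, along the tool's axes as they then stand; what a row does not reach is not made up. A row lasts 1/8 s, in which the tool goes at most 62.5 mm and 10.7 degrees, less where a joint would pass 70% of its speed; a pose out of reach is approached as far as the arm can. A call is refused whole if a number of a shift passes 0.0625 or a number of a turn 10.7, either way. A call with a gripper value outside its range is refused whole. The fingers move at their own pace and stop on an object; the grip force is fixed at half the most. Time passes only in rows, so rows that do not move let the fingers close. It gives the time, the measured TCP pose, the force and the opening at its end, in the units of the state.
- manip.state(): the state, without advancing time (a new reading comes with each control period).
- manip.grab_frame(name): name is "side" or "top" or "wrist"; returns (picture, depth): 384x512x3 uint8, blue, green, red; 384x512 float32, m along the optical axis (not along the pixel's ray), 0 where there is no reading.
- manip.camera_params(name): a dict with "fx", "fy", "cx", "cy" (pixels), "distortion" ([k1, k2, p1, p2, k3] as OpenCV has them; the pictures are not rectified), "eye" and "rotation" of the camera in the world. Camera axes: x right, y down, z forward; pixel columns grow to the right and rows downward; lengths in m; the calibration is good to about 2 mm. A picture is of the moment at which its call begins: read the wrist's pose just before it. camera_params takes no time and is no camera call; for the wrist camera it gives the pose at the moment of the call.
- manip.job_done(): hands the job in, once; it reports no verdict.
The state is a dict: "time": time; "qpos": joint angles; "joint_vel": joint speeds; "effort": joint torques, N m; "position": TCP position; "eef_rot": TCP orientation; "wrist_force": force on the tool from outside, world axes, zero at the start; "moment": the same for the moment, N m; "finger_gap": opening from 0.0 (shut) to 1.0 (fully open).
Only numpy, scipy, OpenCV 4.12 (cv2) and the standard library are available. Lean on these libraries where they do the work, as an engineer would, in place of code of your own. Each camera call takes 0.05 s, during which the arm holds its last target. There are 200 camera calls.

## Task

Set the length gauge on the desk for the next batch: push the sliding stop along its rail until its spring nose clicks into the notch between the two ridges of the click block. Then press the round lock button on top of the stop fully down so that it stays down. Only push and press: neither the stop nor its button may come between the fingers, and leave the things lying about where they are.

Things in the scene. Friction and masses are not known exactly. Their poses are not given: they have to be found in the camera images.
- stop_slide (a joint): position in m of the sliding stop on its rail: 0 at the right-hand (-y) end of its travel, 0.20 at the left-hand end. Always starts right of the click block. It slides with about 1 N; climbing a ridge takes 5 to 7 N, then the force dips to nothing as the nose drops in the notch; leaving it takes 5 to 7 N again. Released within 5 mm of the notch, it centres itself.
- lock_button (a joint): how far in m the lock button is pressed: 0 up, 0.008 fully down. A steel button 24 mm across on top of the stop, standing 11.5 mm proud of it when up, 3.5 mm when down; it yields to about 5 N and stays where it is left.
- gauge: length gauge fixed to the desk: base plate 80 x 310 mm, 8 mm thick (52 mm to the robot side of the origin, 28 mm behind), steel rail 30 mm wide, 280 mm long, top 24 mm above the desk, black caps at its ends 34 mm high. Origin on the desk under the rail's middle; y along the rail, the way to push the stop (to the robot's left), x away from the robot, z up.
- push_face (a point): centre of the stop's right-hand upright face, the one to push on, 44.5 mm above the desk; axes as the gauge's. The stop is a black block, 36 mm across the rail, 40 mm along it, underside 24.5 mm and top 64.5 mm above the desk. A 6 mm thin tongue reaches 34 mm out on its far side, a nose housing 17 mm on the robot side.
- nose (a point): lowest point of the free nose, a sprung 12 mm steel ball under the housing on the stop's robot side. The point moves with the stop (not with the spring): 20 mm ahead of push_face along the rail, 30 mm to the robot side of the rail's middle line, 17 mm above the desk; axes as the gauge's.
- button_top (a point): centre of the top of the lock button; over the stop's middle (20 mm ahead of push_face along the rail), 76 mm above the desk when up.
- notch (a point): notch of the click block, a dark steel block 18 x 50 mm fixed on the base plate on the robot side of the rail, with two rounded ridges 20 mm high above the desk and 18 mm apart along the rail. The point lies midway between them, in the nose's path, 17 mm above the desk; axes as the gauge's. The stop has clicked in when nose and notch are level along the rail.
- stamp: wooden hand stamp, 25 x 44 x 77 mm, standing loose on the robot side of the gauge; origin under its foot. Not to be moved.
- clip: black binder clip, 28 x 32 x 43 mm, standing loose on the robot side of the gauge; origin under it. Not to be moved.
- stapler: desk stapler, 34 x 138 x 50 mm, loose on the right of the gauge; origin under it. Not to be moved.

How it is judged:
By the outcome, as a careful person would: the job done as asked, in the order asked, and still so for the second after the job is handed in, with the robot touching nothing.
It also fails if it takes over 51 s, if anything falls off the work surface, if the arm or the gripper's body presses on something with over 40 N, if the wrist force passes 120 N, or if a joint passes its speed limit or range.

## Working session

There is one attempt and no reset: what is moved stays moved. The work goes in short steps, Python scripts to look and compute and a tool call to move; the robot and the scene stay as the last step left them, time stands still between calls to the robot, and variables do not carry over. Pictures are saved under pics/ and viewed, about 8 in all and at most 12, crops included, and the job is handed in when it is done.

Besides the shell and the picture viewer there is one more tool, called as name(argument=value, ...) on one line, values as JSON. apply_moves: Moves the arm, as the interface text tells. Its arguments: {"type":"object","properties":{"delta_rot":{"type":"array","items":{"type":"array","items":{"type":"number"}}},"travel":{"type":"array","items":{"type":"array","items":{"type":"number"}}},"grip":{"type":"array","items":{"type":"number"}}},"required":["delta_rot","travel","grip"]}

```bash
mkdir -p pics; ls; cat > h.py <<'E'
import numpy as np, cv2, json
from plant import manip
def snap(n,tag):
    p=manip.camera_params(n); im,d=manip.grab_frame(n)
    cv2.imwrite(f'pics/{tag}.png',im); np.savez(f'{tag}.npz',im=im,d=d,**{k:np.array(v) for k,v in p.items()})
    return im,d,p
def load(tag): 
    z=np.load(f'{tag}.npz'); return z['im'],z['d'],z
def ray(p,uv):
    K=np.array([[float(p['fx']),0,float(p['cx'])],[0,float(p['fy']),float(p['cy'])],[0,0,1]])
    n=cv2.undistortPoints(np.array(uv,float).reshape(-1,1,2),K,np.array(p['distortion'],float)).reshape(-1,2)
    r=np.c_[n,np.ones(len(n))]@np.array(p['rotation']).T
    return np.array(p['eye']),r
def onplane(p,uv,z):
    e,r=ray(p,uv); return e+r*((z-e[2])/r[:,2])[:,None]
def deproj(p,d,uv):
    e,r=ray(p,uv); uv=np.array(uv,int).reshape(-1,2)
    return e+r*d[uv[:,1],uv[:,0]][:,None]
E
python3 - <<'E'
from h import *
for n in ('top','side','wrist'):
    im,d,p=snap(n,n+'0'); print(n,np.round(p['eye'],3),np.round(p['rotation'],2).tolist(),p['fx'])
s=manip.state();print(s)
a=cv2.imread('pics/top0.png');b=cv2.imread('pics/side0.png')
E
```

```text
pics
top [ 0.36  -0.415  0.935] [-0.04, 0.72, -0.69, 0.06] 346.620888559611
side [0.446 0.366 0.413] [0.02, -0.03, 0.83, -0.55] 377.764362387492
wrist [ 0.214 -0.538  0.384] [0.1, 0.79, -0.61, -0.07] 308.6355107098552
{'time': 0.15, 'qpos': array([-1.46252195e+00,  2.07242194e-01,  1.54259428e+00,  1.55669942e-05,
        1.39348212e+00, -1.50511041e-01]), 'joint_vel': array([-0.0009848 , -0.00351054, -0.00390184, -0.00176534,  0.00012222,
        0.00040634]), 'effort': array([ 8.90955926e-04, -3.71312892e+01, -2.81811923e+01,  6.99166325e-02,
        3.27077752e-02, -9.62518197e-05]), 'position': array([ 0.14706805, -0.55524668,  0.2045623 ]), 'eef_rot': array([-8.62615775e-04,  9.91640245e-01,  1.29030538e-01,  2.58816936e-05]), 'wrist_force': array([-0.27509966, -0.53752228,  0.13526511]), 'moment': array([ 0.03553591, -0.03561378,  0.05210007]), 'finger_gap': 0.9993825405533517}
```

View pics/top0.png

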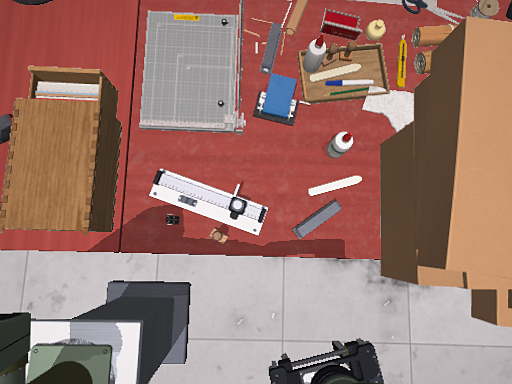

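View pics/side0.png

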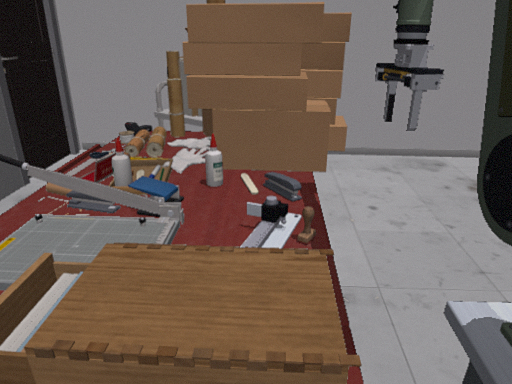

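The top view shows the gauge from (152,185) to (266,225), the stop with its button at (238,206), the click block near (187,201), the clip at (172,219), the stamp at (219,236) and the stapler at (317,219). The side view shows the same items from the left. Next I'll crop the top view and measure.

```bash
python3 - <<'E'
from h import *
im,d,p=load('top0')
c=im[155:250,140:350]; cv2.imwrite('pics/crop1.png',cv2.resize(c,None,fx=3.8,fy=3.8,interpolation=cv2.INTER_CUBIC))
# white base plate
hsv=cv2.cvtColor(im,cv2.COLOR_BGR2HSV)
m=((hsv[...,1]<60)&(hsv[...,2]>130)).astype(np.uint8); roi=np.zeros_like(m); roi[160:242,145:275]=1; m=m*roi
m=cv2.morphologyEx(m,cv2.MORPH_CLOSE,np.ones((9,9)))
cs,_=cv2.findContours(m,0,1); k=max(cs,key=cv2.contourArea); 
pts=onplane(p,k.reshape(-1,2),0.008)[:,:2]
r=cv2.minAreaRect((pts*1000).astype(np.float32)); print('plate rect mm',r, cv2.boxPoints(r).round())
for n,uv in dict(button=(238,205),block=(187,201),clip=(172,219),stamp=(219,236),stap=(317,219),desk=(150,150)).items():
    print(n,deproj(p,d,[uv]).round(3))
E
```

```text
Traceback (most recent call last):
  File "h.py", line 15, in onplane
    e,r=ray(p,uv); return e+r*((z-e[2])/r[:,2])[:,None]
        ~~~^^^^^^
  File "h.py", line 12, in ray
    r=np.c_[n,np.ones(len(n))]@np.array(p['rotation']).T
      ~~~~~~~~~~~~~~~~~~~~~~~~^~~~~~~~~~~~~~~~~~~~~~~~~~
ValueError: matmul: Input operand 1 has a mismatch in its core dimension 0, with gufunc signature (n?,k),(k,m?)->(n?,m?) (size 4 is different from 3)
```

View pics/crop1.png

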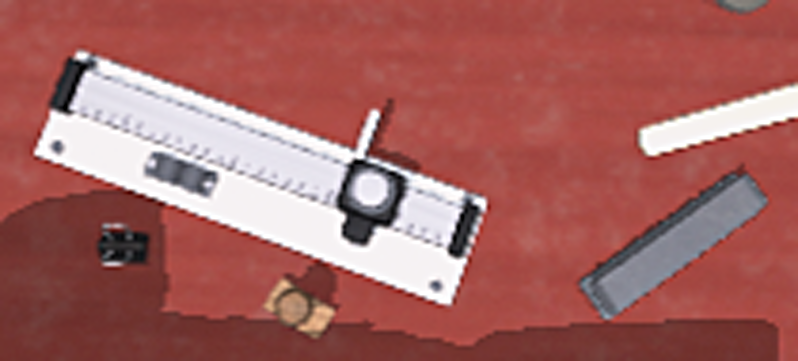

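The crop shows the plate corners, the button at crop (371,190), the click block at (182,173) and the nose housing at (355,230). The stapler is well clear of the rail's right end. The camera rotation is a quaternion, so I'm fixing that.

```bash
sed -i "s/r=np.c_\[n,np.ones(len(n))\]@np.array(p\['rotation'\]).T/r=np.c_[n,np.ones(len(n))]@R.from_quat(np.array(p['rotation'])[[1,2,3,0]]).as_matrix().T/; 1a from scipy.spatial.transform import Rotation as R" h.py
cat > m.py <<'E'
from h import *
im,d,p=load('top0')
hsv=cv2.cvtColor(im,cv2.COLOR_BGR2HSV)
m=((hsv[...,1]<60)&(hsv[...,2]>130)).astype(np.uint8); roi=np.zeros_like(m); roi[160:242,145:275]=1; m=m*roi
m=cv2.morphologyEx(m,cv2.MORPH_CLOSE,np.ones((9,9)))
cs,_=cv2.findContours(m,0,1); k=max(cs,key=cv2.contourArea); 
pts=onplane(p,k.reshape(-1,2),0.008)[:,:2]
r=cv2.minAreaRect((pts*1000).astype(np.float32)); print('plate rect mm',r, cv2.boxPoints(r).round().tolist())
cr=lambda u,v:(140+(u+.5)/3.8-.5,155+(v+.5)/3.8-.5)
for n,uv,z in [('button',cr(371,190),.076),('block',cr(182,173),.02),('clip',cr(122,245),.043),('stamp',cr(297,305),.077),('stapA',cr(600,300),.05),('stapB',cr(750,190),.05),('desk',(150,150),0),('cornTL',cr(80,52),.008),('cornBL',cr(35,154),.008),('cornBR',cr(452,304),.008),('cornTR',cr(486,200),.008)]:
    print(n,deproj(p,d,[np.round(uv)]).round(3),onplane(p,[uv],z).round(4))
E
python3 m.py
```

```text
plate rect mm ((476.5179443359375, -322.40771484375), (311.81121826171875, 113.60697937011719), 73.02611541748047) [[377.0, -455.0], [485.0, -488.0], [576.0, -190.0], [468.0, -157.0]]
button [[ 0.448 -0.396  0.078]] [[ 0.4495 -0.3969  0.076 ]]
block [[ 0.464 -0.265  0.016]] [[ 0.4632 -0.2644  0.02  ]]
clip [[ 0.413 -0.227  0.018]] [[ 0.4109 -0.231   0.043 ]]
stamp [[ 0.373 -0.352  0.075]] [[ 0.3736 -0.3519  0.077 ]]
stapA [[ 0.382 -0.555  0.036]] [[ 0.3829 -0.5521  0.05  ]]
stapB [[ 0.46  -0.656  0.042]] [[ 0.4601 -0.6538  0.05  ]]
desk [[ 0.6   -0.152  0.001]] [[ 0.6002 -0.152   0.    ]]
cornTL [[ 0.551 -0.185 -0.001]] [[ 0.5486 -0.186   0.008 ]]
cornBL [[ 0.475 -0.16   0.007]] [[ 0.4748 -0.1596  0.008 ]]
cornBR [[ 0.377 -0.456  0.001]] [[ 0.3783 -0.4547  0.008 ]]
cornTR [[ 0.454 -0.479 -0.   ]] [[ 0.452  -0.4769  0.008 ]]
```

The measured plate is 310 × 78 mm, against 310 × 80 given. The rail axis is about (0.311, 0.950). The stop's centre sits at about -78 mm along the rail, 1 mm off its middle line. The click block is at about +52 mm along and -29 mm across, where -30 is expected. So the push is about 130 mm. I'll close the fingers and turn tool x along the rail, then hover behind the stop.

apply_moves(delta_rot=[[0,0,-9.5],[0,0,-9.5],[0,0,-9.5],[0,0,-9.5],[0,0,-9.5],[0,0,-9.5],[0,0,0],[0,0,0]], travel=[[0,0,0],[0,0,0],[0,0,0],[0,0,0],[0,0,0],[0,0,0],[0,0,0],[0,0,0]], grip=[1,1,1,1,1,1,1,1])

```text
time: 1.15
position: [0.1471, -0.5557, 0.2052]
eef_rot: [-0.0, 0.811, 0.586, 0.0]
wrist_force: [-0.3, -0.8, -0.1]
finger_gap: 0.182
```

apply_moves(delta_rot=[[0,0,0],[0,0,0],[0,0,0],[0,0,0],[0,0,0],[0,0,0],[0,0,0],[0,0,0],[0,0,0],[0,0,0]], travel=[[0.025,0.03,0],[0.025,0.03,0],[0.025,0.03,0],[0.025,0.03,0],[0.025,0.03,0],[0.025,0.03,0],[0.025,0.03,0],[0.025,0.03,0],[0,0,0],[0,0,0]], grip=[1,1,1,1,1,1,1,1,1,1])

```text
time: 2.4
position: [0.437, -0.4407, 0.2052]
eef_rot: [-0.0, 0.81, 0.586, -0.0]
wrist_force: [0.7, 0.1, -0.7]
finger_gap: 0.006
```

```bash
python3 - <<'E'
from h import *
snap('wrist','wrist1'); s=manip.state(); print(s['time'],s['position'],R.from_quat(s['eef_rot'][[1,2,3,0]]).as_matrix().round(3),s['finger_gap'],s['wrist_force'],s['qpos'])
E
```

```text
2.45 [ 0.43661106 -0.44108445  0.20528236] [[ 0.313  0.95  -0.001]
 [ 0.95  -0.313  0.   ]
 [-0.    -0.001 -1.   ]] 0.0035765659525710423 [-1.34208825 -0.1690361   0.60075774] [-9.29521614e-01  3.02737734e-01  1.42262217e+00 -5.71861438e-04
  1.41671420e+00 -6.10806901e-01]
```

View pics/wrist1.png

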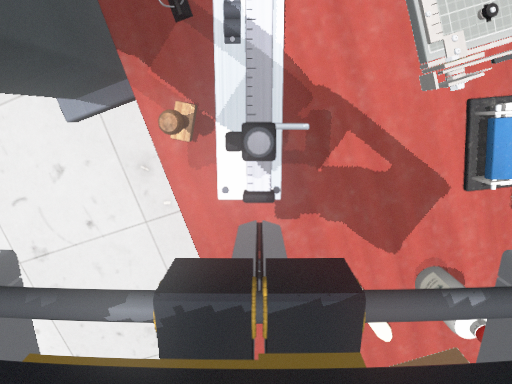

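The wrist view shows the fingers closed at (260,225), behind the stop. The rail runs up the picture, the button is at (259,142), the end cap at (259,197) and the click block at (232,20). I'll check the direction and the lateral offset.

```bash
python3 - <<'E'
from h import *
im,d,p=load('wrist1')
O=np.array([.4748,-.3233]);u=np.array([.311,.950]);v=np.array([.950,-.311])
g=cv2.cvtColor(im,cv2.COLOR_BGR2GRAY).astype(int); hsv=cv2.cvtColor(im,cv2.COLOR_BGR2HSV)
m=((hsv[...,1]>110)&(hsv[...,2]>40)) # red desk
L=[];Rr=[]
for r in list(range(5,120,6))+list(range(170,196,4)):
    row=~m[r]; c=250
    a=c
    while row[a]: a-=1
    L.append((a+.5,r))
    if r>165:
        b=c
        while row[b]: b+=1
        Rr.append((b-.5,r))
PL=onplane(p,L,.008)[:,:2]; print('L edge gauge x,y',np.c_[(PL-O)@v,(PL-O)@u].round(4).tolist())
PL=onplane(p,Rr,.008)[:,:2]; print('R',np.c_[(PL-O)@v,(PL-O)@u].round(4).tolist())
q=lambda uv,z:(lambda P:(P.round(4),((P-O)@v).round(4),((P-O)@u).round(4)))(onplane(p,[uv],z)[0,:2])
print('button',q((259,142),.076),deproj(p,d,[(259,142)]))
print('bottom edge',q((250,199.5),.008))
# button circle by depth
h=np.array([deproj(p,d,[(x,y)])[0] for y in range(115,170) for x in range(230,290)])
bt=h[(h[:,2]>.071)&(h[:,2]<.085)]; print('btn depth centroid',bt.mean(0),bt.max(0)-bt.min(0)); b=bt.mean(0)[:2]; print((b-O)@v,(b-O)@u)
dk=(g<90); ys,xs=np.nonzero(dk[0:60,222:242]); print('block rows',ys.min(),ys.max(),xs.min()+222,xs.max()+222)
print(g[0:60:2,232])
cv2.imwrite('pics/crop2.png',cv2.resize(im[0:210,170:330],None,fx=2.8,fy=2.8,interpolation=cv2.INTER_CUBIC))
E
```

```text
L edge gauge x,y [[-0.0531, 0.0695], [-0.0533, 0.0633], [-0.0535, 0.057], [-0.0525, 0.0506], [-0.0527, 0.0443], [-0.0529, 0.0379], [-0.053, 0.0315], [-0.0532, 0.025], [-0.0534, 0.0185], [-0.0524, 0.012], [-0.0526, 0.0054], [-0.0528, -0.0012], [-0.053, -0.0078], [-0.0532, -0.0145], [-0.0593, -0.0211], [-0.0572, -0.0279], [-0.0621, -0.0347], [-0.0564, -0.0416], [-0.0614, -0.0485], [-0.0533, -0.0555], [-0.0542, -0.1169], [-0.0531, -0.1219], [-0.0533, -0.127], [-0.0534, -0.1321], [-0.0536, -0.1372], [-0.0538, -0.1423], [-0.054, -0.1475]]
R [[0.0273, -0.1171], [0.0274, -0.1221], [0.0275, -0.1271], [0.0275, -0.1322], [0.0276, -0.1373], [0.029, -0.1424], [0.029, -0.1476]]
button (array([ 0.4503, -0.397 ]), np.float64(-0.0004), np.float64(-0.0776)) [[ 0.45026558 -0.39698769  0.07582731]]
bottom edge (array([ 0.4154, -0.4667]), np.float64(-0.0119), np.float64(-0.1547))
btn depth centroid [ 0.44928041 -0.39704255  0.07589193] [0.02294633 0.02222891 0.00660448]
-0.0013096760525615897 -0.07799201774592247
block rows 2 42 225 239
[244 122 136 102 108 103  99  90  80  75  94  99 103 107 105  83  81  69
 138 178 178  89 223 224 221 220 219 220 238 242]
```

View pics/crop2.png

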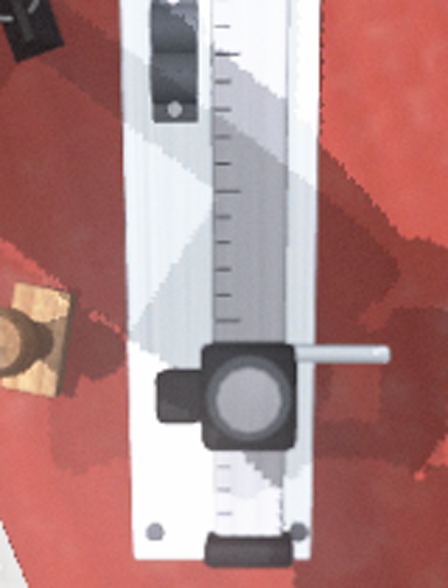

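Both views agree: the button is at (-1, -78) mm in the gauge frame, and the plate edges are at -53 and +28 mm. The finger is 18 mm behind the push face and on the rail's middle line. I'll descend to about 43 mm, above the end cap, then push about 100 mm, short of the block.

apply_moves(delta_rot=[[0,0,0],[0,0,0],[0,0,0],[0,0,0],[0,0,0],[0,0,0],[0,0,0],[0,0,0]], travel=[[0,0,0.027],[0,0,0.027],[0,0,0.027],[0,0,0.027],[0,0,0.027],[0,0,0.027],[0,0,0],[0.008,0,0]], grip=[1,1,1,1,1,1,1,1])

```text
time: 3.45
position: [0.4398, -0.4344, 0.0446]
eef_rot: [0.001, 0.811, 0.586, -0.0]
wrist_force: [0.3, 0.1, 0.2]
finger_gap: 0.007
```

apply_moves(delta_rot=[[0,0,0],[0,0,0],[0,0,0],[0,0,0],[0,0,0],[0,0,0],[0,0,0],[0,0,0],[0,0,0],[0,0,0],[0,0,0],[0,0,0]], travel=[[0.006,0,0],[0.006,0,0],[0.01,0,0],[0.012,0,0],[0.012,0,0],[0.012,0,0],[0.012,0,0],[0.012,0,0],[0.012,0,0],[0.01,0,0],[0.006,0,0],[0,0,0]], grip=[1,1,1,1,1,1,1,1,1,1,1,1])

```text
time: 4.95
position: [0.474, -0.3275, 0.0431]
eef_rot: [-0.001, 0.81, 0.587, -0.0]
wrist_force: [-0.1, 0.3, -0.2]
finger_gap: 0.005
```

```bash
python3 - <<'E'
from h import *
im,d,p=snap('wrist','wrist2'); snap('top','top2'); s=manip.state(); print(s['time'],s['position'],s['wrist_force'],s['finger_gap'])
O=np.array([.4748,-.3233]);u=np.array([.311,.950]);v=np.array([.950,-.311])
b=s['position'][:2]-O; print('tcp gauge',b@v,b@u)
E
```

```text
5.05 [ 0.47398758 -0.32820849  0.04315299] [-0.22407239  0.74634409 -0.41809685] 0.005643759701533469
tcp gauge 0.0007547402498908117 -0.0049157313864220216
```

View pics/wrist2.png

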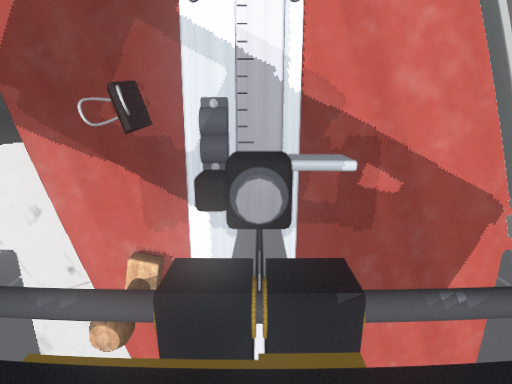

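The stop has been pushed along. The button is at (259,195), and the click block's two screws are at (213,102) and (214,167), partly under the housing. I'll measure the remaining distance from close by.

```bash
cat > meas.py <<'E'
from h import *
O=np.array([.4748,-.3233]);u=np.array([.311,.950]);v=np.array([.950,-.311])
G=lambda P:np.c_[(P[:,:2]-O)@v,(P[:,:2]-O)@u,P[:,2]].round(4)
def cloud(tag,r0,r1,c0,c1):
    im,d,p=load(tag); yy,xx=np.mgrid[r0:r1,c0:c1]; uv=np.c_[xx.ravel(),yy.ravel()]
    P=deproj(p,d,uv); return G(P)
def button(tag,box,zr=(.071,.082)):
    h=cloud(tag,*box); b=h[(h[:,2]>zr[0])&(h[:,2]<zr[1])]; print(tag,'button mid',((b.max(0)+b.min(0))/2).round(4),'mean',b.mean(0).round(4),'ext',(b.max(0)-b.min(0)).round(4),len(b))
E
python3 - <<'E'
from meas import *
button('wrist2',(140,235,220,300))
im,d,p=load('wrist2')
h=cloud('wrist2',85,180,207,222)
# height profile along rail
for a in np.arange(0.02,.09,.002):
    s=h[(abs(h[:,1]-a)<.001)&(h[:,2]<.04)]
    if len(s): print(round(a,3),s[:,2].mean().round(4),s[:,2].max(),len(s))
print(G(onplane(p,[(213,102),(214.5,166.5)],.012)),G(onplane(p,[(213,102),(214.5,166.5)],.010)))
E
```

```text
wrist2 button mid [-0.0008  0.0256  0.0748] mean [-0.0009  0.026   0.0758] ext [0.0239 0.0235 0.0073] 1725
0.032 0.0131 0.015 37
0.034 0.0131 0.015 46
0.036 0.0168 0.0399 39
0.038 0.017 0.0189 33
0.04 0.0188 0.0205 42
0.042 0.0196 0.0207 45
0.044 0.0199 0.0211 45
0.046 0.0199 0.0211 44
0.048 0.0194 0.021 52
0.05 0.0184 0.0205 53
0.052 0.0165 0.0189 44
0.054 0.0156 0.0177 45
0.056 0.0176 0.0197 45
0.058 0.0192 0.0205 45
0.06 0.02 0.0215 44
0.062 0.0202 0.0215 44
0.064 0.0199 0.0215 60
0.066 0.0193 0.0204 44
0.068 0.0183 0.0197 44
0.07 0.0166 0.019 45
0.072 0.0139 0.0159 45
0.074 0.0132 0.0151 45
0.076 0.0131 0.0157 45
0.078 0.0121 0.0148 44
0.08 0.0079 0.0098 45
0.082 0.0081 0.0093 45
0.084 0.008 0.01 45
0.086 0.008 0.0095 45
[[-0.0307  0.0752  0.012 ]
 [-0.0311  0.0324  0.012 ]] [[-0.031   0.0753  0.01  ]
 [-0.0314  0.0321  0.01  ]]
```

The depth profile along the block is clear. The ridges crest at 45 and 62 mm and the notch is at about 53.7 mm, which agrees with the screws' midpoint of 53.8. The button is at 26 mm, so about 28 mm remains. I'll push slowly over the first ridge and stop short so that it centres itself.

apply_moves(delta_rot=[[0,0,0],[0,0,0],[0,0,0],[0,0,0],[0,0,0],[0,0,0],[0,0,0]], travel=[[0.003,0,0],[0.003,0,0],[0.003,0,0],[0.003,0,0],[0.003,0,0],[0.003,0,0],[0,0,0]], grip=[1,1,1,1,1,1,1])

```text
time: 5.92
position: [0.4798, -0.3113, 0.0433]
eef_rot: [-0.0, 0.81, 0.587, -0.0]
wrist_force: [-0.4, -2.7, -1.3]
finger_gap: 0.007
```

```bash
python3 - <<'E'
from meas import *
snap('wrist','wrist3'); s=manip.state(); print(s['time'],G(s['position'][None]),s['wrist_force'])
button('wrist3',(110,235,215,305))
E
```

```text
5.975 [[0.0011 0.013  0.0433]] [-0.8894459  -1.40025012 -1.53648372]
wrist3 button mid [-0.0008  0.042   0.0747] mean [-0.0008  0.0425  0.0759] ext [0.0236 0.0233 0.0072] 1713
```

The finger is in contact, with the stop 29.3 mm ahead of the TCP and its nose near the first crest. I'll go another 8 mm or so, ending about 3 mm short of the notch.

apply_moves(delta_rot=[[0,0,0],[0,0,0],[0,0,0],[0,0,0],[0,0,0],[0,0,0]], travel=[[0.002,0,0],[0.002,0,0],[0.002,0,0],[0.002,0,0],[0,0,0],[0,0,0]], grip=[1,1,1,1,1,1])

```text
time: 6.72
position: [0.4826, -0.3038, 0.0435]
eef_rot: [0.0, 0.81, 0.587, 0.0]
wrist_force: [-0.0, -0.0, -0.9]
finger_gap: 0.006
```

```bash
python3 - <<'E'
from meas import *
snap('wrist','wrist4'); s=manip.state(); print(s['time'],G(s['position'][None]),s['wrist_force'])
button('wrist4',(110,235,215,305))
E
```

```text
6.775 [[0.0013 0.0209 0.0435]] [-0.26112598 -0.39800223  0.62813579]
wrist4 button mid [-0.001   0.0544  0.0744] mean [-0.0008  0.0547  0.0759] ext [0.0233 0.0233 0.0065] 1739
```

It clicked in. The stop jumped ahead of the finger to 54.4–54.7 mm and the force dropped to nothing. I'll back off, lift and move over the button.

apply_moves(delta_rot=[[0,0,0],[0,0,0],[0,0,0],[0,0,0],[0,0,0],[0,0,0],[0,0,0],[0,0,0],[0,0,0],[0,0,0],[0,0,0]], travel=[[-0.006,0,0],[-0.006,0,0],[0,0,-0.02],[0,0,-0.02],[0,0,-0.02],[0.015,-0.001,0],[0.015,-0.001,0],[0.0155,0,0],[0,0,0],[0,0,0.012],[0,0,0]], grip=[1,1,1,1,1,1,1,1,1,1,1])

```text
time: 8.15
position: [0.4898, -0.2709, 0.0897]
eef_rot: [-0.002, 0.81, 0.586, -0.001]
wrist_force: [-0.2, 0.3, -1.1]
finger_gap: 0.002
```

```bash
python3 - <<'E'
from meas import *
im,d,p=snap('wrist','wrist5'); t,_,_=snap('top','top5'); snap('side','side5'); s=manip.state(); print(s['time'],G(s['position'][None]),s['wrist_force'])
a=cv2.resize(t[155:250,140:280],(560,380)); b=cv2.resize(cv2.imread('pics/side5.png')[180:260,230:330],(475,380))
cv2.imwrite('pics/c5.png',cv2.resize(np.hstack([im[:, :],]),(512,384)))
E
```

```text
8.3 [[-0.0008  0.054   0.0912]] [-0.49211952  0.24661593  1.3111541 ]
```

View pics/c5.png

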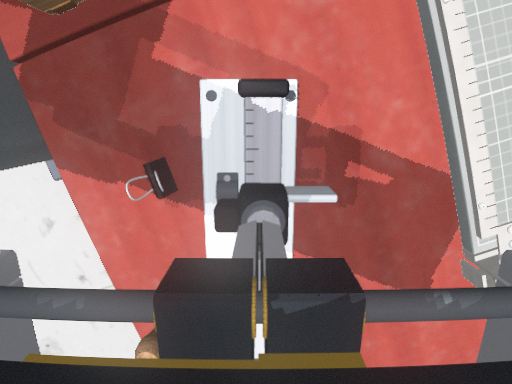

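The fingers are centred over the button at (262,215), and the tip is 15 mm above it. Pressing down slowly.

apply_moves(delta_rot=[[0,0,0],[0,0,0],[0,0,0],[0,0,0],[0,0,0],[0,0,0],[0,0,0]], travel=[[0,0,0.006],[0,0,0.006],[0,0,0.003],[0,0,0.003],[0,0,0.003],[0,0,0.001],[0,0,0]], grip=[1,1,1,1,1,1,1])

```text
time: 9.18
position: [0.4911, -0.2714, 0.0693]
eef_rot: [0.0, 0.81, 0.587, 0.0]
wrist_force: [-1.4, 0.4, 1.2]
finger_gap: 0.004
```

apply_moves(delta_rot=[[0,0,0],[0,0,0],[0,0,0]], travel=[[0,0,0.001],[0,0,0.001],[0,0,0]], grip=[1,1,1])

```text
time: 9.55
position: [0.4912, -0.2716, 0.0682]
eef_rot: [0.0, 0.81, 0.587, 0.0]
wrist_force: [-2.4, 2.0, 6.5]
finger_gap: 0.004
```

apply_moves(delta_rot=[[0,0,0],[0,0,0],[0,0,0]], travel=[[0,0,0.001],[0,0,0.001],[0,0,0]], grip=[1,1,1])

```text
time: 9.93
position: [0.4913, -0.2718, 0.0681]
eef_rot: [0.0, 0.81, 0.587, -0.0]
wrist_force: [-6.0, 3.4, 16.7]
finger_gap: 0.004
```

It has bottomed out: the height is stuck at 68.1 mm with the force up to 17 N. I'll lift, back away and check.

apply_moves(delta_rot=[[0,0,0],[0,0,0],[0,0,0],[0,0,0],[0,0,0],[0,0,0],[0,0,0],[0,0,0]], travel=[[0,0,-0.004],[0,0,-0.01],[0,0,-0.02],[0,0,-0.02],[-0.03,0,-0.02],[-0.03,0,-0.02],[0,0,0],[0,0,0]], grip=[1,1,1,1,1,1,1,1])

```text
time: 10.92
position: [0.4721, -0.3276, 0.1587]
eef_rot: [-0.001, 0.81, 0.587, 0.0]
wrist_force: [0.2, 0.8, -0.4]
finger_gap: 0.008
```

```bash
python3 - <<'E'
from meas import *
im,d,p=snap('wrist','wrist6'); t,dt,pt=snap('top','top6'); s=manip.state(); print(s['time'],G(s['position'][None]),s['wrist_force'])
h=cloud('wrist6',0,215,150,330)
near=h[(np.hypot(h[:,0]+.0008,h[:,1]-.054)<.03)&(h[:,2]>.05)&(h[:,2]<.09)]
print(np.histogram(near[:,2],bins=np.arange(.056,.08,.001)))
b=near[(near[:,2]>.0663)]; print('btn',b.mean(0),b.max(0)-b.min(0))
bl=near[(near[:,2]>.0625)&(abs(near[:,0])<.016)]; print('block y range',np.percentile(bl[:,1],[1,99]), bl[:,1].min(),bl[:,1].max())
q=h[abs(h[:,0]+.033)<.003]
for a in np.arange(.02,.09,.002):
    k=q[(abs(q[:,1]-a)<.001)]
    if len(k): print(round(a,3),k[:,2].mean().round(4),end='; ')
cv2.imwrite('pics/c6.png',np.hstack([im[0:240,150:350], cv2.resize(t[160:245,145:330],None,fx=2.8,fy=2.8)[:238,:518].copy() if 0 else cv2.resize(t[160:245,145:330],(522,240))]))
E
```

```text
11.025 [[-0.0016 -0.0043  0.1582]] [ 0.751581   -0.93847113  0.09243424]
(array([  0,   0,   0,   3,  27,  98, 236, 387, 451, 303, 146, 201, 227,
        56,   3,   0,   0,   0,   0,   0,   0,   0,   0]), array([0.056, 0.057, 0.058, 0.059, 0.06 , 0.061, 0.062, 0.063, 0.064,
       0.065, 0.066, 0.067, 0.068, 0.069, 0.07 , 0.071, 0.072, 0.073,
       0.074, 0.075, 0.076, 0.077, 0.078, 0.079]))
btn [-0.00070796  0.05347168  0.06792655] [0.0275 0.0281 0.0046]
block y range [0.034755 0.0717  ] 0.0346 0.0726
0.02 0.0078; 0.022 0.0078; 0.024 0.0077; 0.026 0.0079; 0.028 0.0078; 0.03 0.012; 0.032 0.013; 0.034 0.0129; 0.036 0.0143; 0.038 0.0171; 0.04 0.0186; 0.044 0.061; 0.046 0.0618; 0.048 0.0624; 0.05 0.0624; 0.052 0.0623; 0.054 0.0628; 0.056 0.0628; 0.058 0.0629; 0.06 0.0629; 0.062 0.0621; 0.064 0.0204; 0.066 0.0197; 0.068 0.0187; 0.07 0.0169; 0.072 0.0139; 0.074 0.0132; 0.076 0.0127; 0.078 0.0123; 0.08 0.008; 0.082 0.0081; 0.084 0.0082; 0.086 0.0079; 0.088 0.0081;
```

View pics/c6.png

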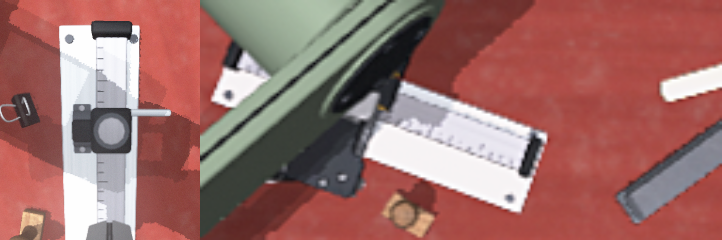

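The stop is centred at 53.3–53.5 mm, against 53.7 for the notch. The button top is at 68 mm, where fully down is 68.0, and it has stayed down. The stamp, the clip and the visible part of the stapler are where they were, and the arm is clear. Handing in.

```bash
python3 -c "
from plant import manip; print(manip.job_done())"
```

```text
the job is handed in; nothing more can be done
None
```

The length gauge is set: the stop is clicked into the notch, its lock button is fully down, and I handed the job in at about 11 s. I pushed the stop along the rail with the closed fingers. Once the nose clicked in, I pressed the button from above with the closed fingertips until it bottomed out, then lifted clear.

| Last check | Measured | Expected |
|---|---|---|
| Stop centre along the rail | 53.3–53.5 mm | 53.7 mm (measured notch) |
| Button top above the desk, after release | 67.9 mm | 68.0 mm (fully down) |
| Largest wrist force read while pressing | 17 N upward | below 120 N |

- **Click:** the stop sprang about 4 mm ahead of the finger as the nose went over the first ridge, and the push force fell to nothing.
- **One small disagreement:** right after the click, before pressing, the button measured 54.4–54.7 mm along the rail. That is about 1 mm more than the final reading, which is within the camera accuracy.
- **Loose items:** in the last pictures the stamp, the clip and the visible part of the stapler were where they had been. I checked this by eye only, and part of the stapler was outside the crop.

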